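# Draw out a stiff projector drop tube in bench-mounted locking pliers

## Robot

A 6-joint arm with a two-finger parallel gripper is mounted at the origin on the work surface. World frame = base frame: x ahead of the robot, y to its left, z up, the work surface at z = 0. Lengths are in mm, angles in rad, forces in N, time in s.
With the tool pointing down it reaches from about 375 to 975 mm from the base axis. Payload 3.8 kg.
Tool frame: the origin (TCP) lies midway between the tips of the shut fingers; the grasp point (between the pads) lies arm.grip_depth behind it (arm.grip_depth is the distance from the TCP to the grasp point, in mm); z points along the fingers, y is the line along which they close (so a half turn about z gives the same grasp; the last joint's range is limited). The gripper opens to 85 mm and grips with 20 to 120 N. Pads are 22 mm wide; open, the fingers measure 114 mm over their backs; the gripper's body (76 mm by 85 mm) begins 54 mm behind the grasp point. The pads swing forward as they close: fully open they stand 13 mm farther back than shut.
Start: joints at [-1.308, 0.264, 1.604, -0, 1.274, -0.037], TCP at [199.342, -644.888, 231.28] pointing down, gripper open.
Joint ranges: [-2.63, 2.63], [-0.94, 2.18], [0.31, 2.57], [-1.31, 4.45], [0, 2.66], [-2.55, 2.55]. Speed limits (rad/s): [2.57, 2.57, 3.14, 3.14, 3.14, 3.14].

## Interface

Orientations are given as a unit quaternion [w, x, y, z].
In Python, from plant import status, vision, order, arm gives the robot as it stands. The module is installed in compiled form; this text tells all that it offers.
- The arm moves only by the shell command python3 -m inch 'ROWS' [FORCE]. ROWS is JSON, a list of rows, each an object of numbers: "rx", "ry", "rz": the turn, a rotation vector about the tool's x, y, z in degrees; "dx", "dy", "dz": the shift along the tool's x, y, z in m; "fingers": the closure, from 0 (fully open) to 1 (shut). In form: [{"rx": .., "ry": .., "rz": .., "dx": .., "dy": .., "dz": .., "fingers": ..}, ...]. A call has 1 to 5 rows; each row shifts and turns the commanded pose from where the row before left it, along the tool's axes as they then stand; what a row does not reach is not made up. A row lasts 1/12 s, in which the tool goes at most 41.7 mm and 7.16 degrees, less where a joint would pass 70% of its speed; a pose out of reach is approached as far as the arm can. A call with a gripper value outside its range is refused whole. The fingers move at their own pace and stop on an object; FORCE is the grip in N (left out, the last holds). Time passes only in rows, so rows that do not move let the fingers close. It gives the time, the measured TCP pose, the force, the opening and the grip force at its end, in the units of the state.
- status.get_obs(): the state, without advancing time (a new reading comes with each control period).
- vision.camera(name): name is "side" or "top"; returns the picture (384x512x3 uint8, red, green, blue); there is no depth.
- vision.camera_model(name): a dict with "K" (3x3 intrinsics, pixels), "R" (3x3) and "t" (3): a world point X has camera coordinates R X + t. Camera axes: x right, y down, z forward; pixel columns grow to the right and rows downward; lengths in mm; the calibration is good to about 2 mm. A picture is of the moment at which its call begins. camera_model takes no time and is no camera call.
- order.job_done(): hands the job in; it is judged then, once.
The state is a dict: "time": time; "q": joint angles; "joint_velocities": joint speeds; "effort": joint torques, N m; "eef_pos": TCP position; "ee_rot": TCP orientation; "wrist_force": force on the tool from outside, world axes, zero at the start; "moment": the same for the moment, N m; "gripper_width": finger opening in mm; "gripper_force": force on a finger pad.
Only numpy, scipy, OpenCV 4.12 (cv2) and the standard library are available. Lean on these libraries where they do the work, as an engineer would, in place of code of your own. Each camera call takes 0.05 s, during which the arm holds its last target. There are 200 camera calls.

## Task

The drop tube of a projector mount stands loose between the open jaws of the bench-mounted locking pliers. Squeeze the handles until the pliers snap over centre and stay locked on the tube by themselves, then draw the stiff inner tube up out of it as far as its stop. Then flick the release lever so that the pliers spring open, leaving the drawn-out tube standing free where it is; its foot must not be lifted off the board on the way, and the other things stay where they lie.

Things in the scene. Friction and masses are not known exactly. Their poses are not given: they have to be found in the camera images.
- jig: plywood board 315 x 210 x 18 mm, screwed down, with steel locking pliers (about 215 mm long) mounted flat above it: they open and close in a level plane whose middle is 66 mm above the table. Origin: on the table, straight below the middle of the jaws. Its x axis points from the handles to the jaws (level), its y axis from the moving handle towards the fixed handle, z up. All '(x, y)' in mm below are in this frame. The board spans x -230 to +85, y -105 to +105
- jaw_centre (a point): middle of the jaws, (0, 0), 66 mm above the table
- fixed_grip (a point): middle of the fixed handle at the place to squeeze, (-105, 13.5). This handle is a bar 13 mm thick (y) and 18 mm tall (z 57 to 75), running along x to -133; then its knurled adjusting screw, 17 mm across, ends at x = -152. It stands on a steel web 11 mm thick right below it; a 6 mm foot flange with bolt heads lies on the board from y = 7 to 65, its top below z = 30
- handle_grip (a point): middle of the moving handle opposite fixed_grip: about (-103, -36) when open, (-106, -14.5) when locked. The handle is a bar 13 mm thick and 18 mm tall (z 57 to 75) that ends at x = -168, with nothing below it but the board (top at z = 18). At this place the two handles measure about 64 mm over their outsides when open (the moving one slants, rear end outwards: up to 69 mm over a 22 mm wide pad) and 41.5 mm when locked; only the moving one gives
- handle (a joint): squeeze of the moving handle, rad, against the moving jaw: 0 open (a spring holds it there), jaws touch the tube at about 0.3, dead centre near 0.48, rests against its stop at 0.53 to 0.55 when locked on the tube. At the place to squeeze the push needed is about 5 N at first, 10 N near 0.36, then it eases off and snaps over
- moving_jaw: the moving jaw with all it carries (moving handle, link, lever). Origin at its pivot, (-41, 4), 66 mm above the table. Locked on the tube it presses with 25 to 32 N; the locked jaws hold the tube against some 30 N of lift, a harder pull drags it up through them
- lever (a joint): release lever, rad: 0 at rest (sprung), grows as its tail is pushed away from the fixed handle, towards -y (into the moving handle), with about 1 to 2 N up to 0.15, about 9 mm at the tail. There it bears on the mechanism and, with about 4 N and 5 mm more, breaks the lock: the handle springs open by itself
- lever_tail (a point): on the tail of the release lever, 12 mm from its end. The lever is a dark steel strip 5 mm thick, 14 mm tall (z 59 to 73), in the moving handle's inner side; its tail ends 25 mm behind that handle. This point is at about (-175, -57) when open, (-181, -6.5) when locked, with free room on its fixed-handle side behind the adjusting screw, down to the board. Its pivot is 58 mm ahead of it
- tube: drop tube with its inner tube, about 0.62 kg plus 0.12 kg, standing upright on its foot on the board, within 3 mm of the jaws' centre. Outer tube 34 mm across, 125 mm tall; round foot 74 mm across, 5 mm thick, with three slotted arms reaching 81 mm out. Origin at the middle of the foot's underside (z = 18 mm), z axis up along the tube
- tube_foot (a point): middle of the foot's underside, 18 mm above the table when it stands on the board
- inner_top (a point): middle of the inner tube's upper end; the inner tube is round steel, 25 mm across, and sticks out of the outer tube by 45 mm plus the joint value
- inner_tube (a joint): how far the inner tube is drawn out, m: 0 in, 0.060 at its stop; starts between 0 and 0.02. It rubs with about 12 N plus its weight and stays where it is left; a tube that is not clamped is lifted whole instead
- rosette: flared aluminium ceiling cover, an open funnel 124 mm across at the top, 46 mm tall, standing on its narrow end beside the board on the fixed handle's side; origin at its underside
- spanner: steel open-ended spanner, 170 mm, lying beside the board on the moving handle's side; origin at its underside
- spare_arm: grey slotted steel strap 130 x 24 x 5 mm lying beside the board on the moving handle's side; origin at its underside
- remote: black remote control 150 x 46 x 20 mm, towards a side of the table; origin at its underside
- brick: black power supply 120 x 55 x 34 mm, towards a side of the table; origin at its underside
- jar: closed jar, 68 mm across, 85 mm tall, towards a side of the table; origin at its underside
- driver: screwdriver, 190 mm, lying towards a side of the table; origin at its underside
Mind the look-alikes: they are no part of the job. Leave any purple look-alike of the tube alone.

How it is judged:
By the outcome, as a careful person would: the job done as asked, in the order asked, and still so for the second after the job is handed in, with the robot touching nothing.
It also fails if it takes over 48 s, if anything falls off the work surface, if the arm or the gripper's body presses on something with over 40 N, if the wrist force passes 120 N, or if a joint passes its speed limit or range.

## Working session

There is one attempt and no reset: what is moved stays moved. The work goes in short steps, Python scripts to look and compute and a shell command to move; the robot and the scene stay as the last step left them, time stands still between calls to the robot, and variables do not carry over. Pictures are saved under pics/ and viewed, at most 10 in all, crops included, and the job is handed in when it is done.

```bash
mkdir -p pics
python3 - <<'E'
from plant import status, vision, arm
import cv2
print(arm.grip_depth, status.get_obs())
for n in("top","side"):
    im=vision.camera(n); cv2.imwrite(f"pics/{n}0.png",cv2.resize(im[:,:,::-1],(800,600),interpolation=cv2.INTER_CUBIC)); cv2.imwrite(f"pics/raw_{n}0.png",im[:,:,::-1])
    m=vision.camera_model(n); print(n,m)
E
```

```text
18.700000000000003 {'time': 0.0, 'q': array([-1.30793592e+00,  2.64768872e-01,  1.60531415e+00, -9.37601488e-06,
        1.27371589e+00, -3.69100188e-02]), 'joint_velocities': array([ 0.00105692,  0.00038156,  0.00031975, -0.0002683 , -0.00033241,
        0.00289886]), 'effort': array([-2.74806458e-03, -5.15109801e+01, -3.67315972e+01, -3.90476171e-04,
        1.27824163e-02, -6.98551787e-06]), 'eef_pos': array([ 199.13330483, -644.21912747,  229.98375898]), 'ee_rot': array([-1.09559241e-03,  9.88787417e-01,  1.49325906e-01, -1.28813949e-04]), 'wrist_force': array([-0.29322612, -0.56955763, -0.2113327 ]), 'moment': array([ 0.0228149 , -0.04633618,  0.02127835]), 'gripper_force': 0.0, 'gripper_width': 85.46751289098876}
top {'K': array([[382.73274515,   0.        , 258.46533159],
       [  0.        , 382.73274515, 187.45625612],
       [  0.        ,   0.        ,   1.        ]]), 'R': array([[-0.01078352, -0.99993131,  0.00459221],
       [-0.98624749,  0.00987827, -0.16497973],
       [ 0.16492303, -0.00630812, -0.98628627]]), 't': array([   9.14654649,  596.79294497, 1181.4754747 ])}
side {'K': array([[434.88368603,   0.        , 257.82186088],
       [  0.        , 434.88368603, 188.92208104],
       [  0.        ,   0.        ,   1.        ]]), 'R': array([[ 0.94654309, -0.32249059,  0.0074833 ],
       [-0.2310069 , -0.69385593, -0.68205554],
       [ 0.22514882,  0.64386626, -0.73126209]]), 't': array([-566.33570861,  230.91309491, 1665.87662366])}
```

View pics/top0.png

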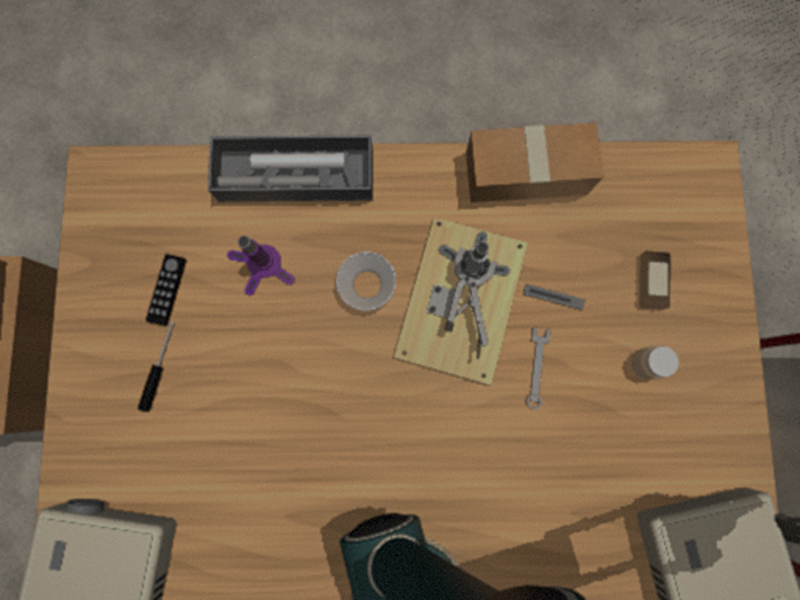

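View pics/side0.png

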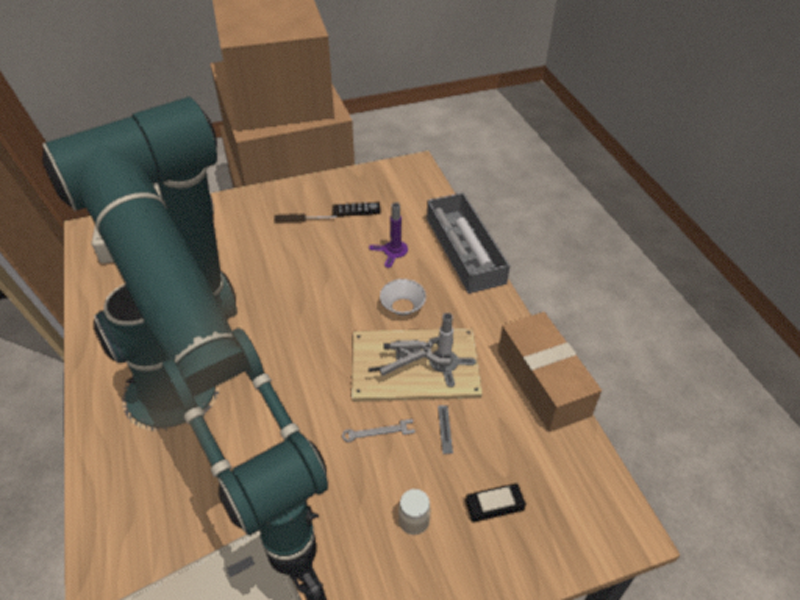

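Top view: the grey tube stands in the pliers at about (475,255), with the fixed handle at (450,322) and the moving handle at (480,325). Candidates for the tube are the grey one at (475,255) and the purple look-alike at (262,258), so I choose the grey one on the board. The next step is to fit the board outline and check it in a crop.

```bash
cat > h.py <<'E'
import numpy as np, cv2, json
from plant import status, vision
def proj(n,P):
    m=vision.camera_model(n); c=np.atleast_2d(P)@m["R"].T+m["t"]; p=c@m["K"].T; return p[:,:2]/p[:,2:]
def unproj(n,uv,z):
    m=vision.camera_model(n); uv=np.atleast_2d(uv).astype(float)
    d=np.c_[uv,np.ones(len(uv))]@np.linalg.inv(m["K"]).T@m["R"]; o=-m["R"].T@m["t"]
    return o+d*((z-o[2])/d[:,2])[:,None]
def jig():
    j=json.load(open("jig.json")); return np.array(j[:2]),j[2]
def j2w(x,y,z):
    o,a=jig(); return np.array([o[0]+x*np.cos(a)-y*np.sin(a),o[1]+x*np.sin(a)+y*np.cos(a),z])
E
cat > fit.py <<'E'
from h import *
from scipy.optimize import least_squares
im=cv2.imread("pics/raw_top0.png"); hsv=cv2.cvtColor(im,cv2.COLOR_BGR2HSV)
print(hsv[int(300/1.5625),int(420/1.5625)],hsv[int(300/1.5625),int(330/1.5625)],hsv[370*16//25,440*16//25])
b=hsv[370*16//25,440*16//25].astype(int)
m=(abs(hsv[...,0].astype(int)-b[0])<=4)&(hsv[...,2]>120)&(hsv[...,1]<b[1]+30)
mm=np.zeros_like(m,np.uint8); mm[130:260,240:350]=m[130:260,240:350]
mm=cv2.morphologyEx(mm,cv2.MORPH_OPEN,np.ones((3,3)))
n,l,s,c=cv2.connectedComponentsWithStats(mm); k=1+s[1:,4].argmax()
pts=np.argwhere(l==k)[:,::-1]
w=unproj("top",cv2.convexHull(pts.astype(np.int32))[:,0],18)[:,:2].astype(np.float32)
r=cv2.minAreaRect(w); print(r, s[k])
(cx,cy),(a,bb),an=r
box=cv2.boxPoints(r); e1=box[1]-box[0]; e2=box[2]-box[1]
e=e1 if np.hypot(*e1)>np.hypot(*e2) else e2
if e[0]<0:e=-e
th=float(np.arctan2(e[1],e[0])); u=np.array([np.cos(th),np.sin(th)])
o=np.array([cx,cy])+72.5*u
json.dump([float(o[0]),float(o[1]),th],open("jig.json","w")); print(o,th)
print("refined pts")
P={"fix":(-105,13.5,75),"hg":(-103,-36,75),"tail":(-175,-57,73),"screw":(-152,13.5,66),"hend":(-168,-47,75),"c":(0,0,143),"c188":(0,0,188),"fl":(-90,65,24)}
for nme in("top","side"):
    im=cv2.imread(f"pics/raw_{nme}0.png")
    p0=proj(nme,j2w(-70,0,50))[0]; x0,y0=int(p0[0]-60),int(p0[1]-65)
    cr=cv2.resize(im[y0:y0+130,x0:x0+130],None,fx=4.5,fy=4.5,interpolation=cv2.INTER_CUBIC)
    f=lambda P:tuple(((proj(nme,P)[0]-[x0,y0]+.5)*4.5).astype(int).tolist())
    for c in [(-230,-105),(85,-105),(85,105),(-230,105)]: cv2.circle(cr,f(j2w(*c,18)),4,(0,0,255),1)
    for q,v in P.items(): cv2.circle(cr,f(j2w(*v)),3,(0,255,0),1)
    cv2.imwrite(f"pics/c_{nme}.png",cr)
a,b=[cv2.imread(f"pics/c_{n}.png") for n in("top","side")]
cv2.imwrite("pics/c1.png",cv2.resize(np.hstack([a,b]),(800,400)))
E
python3 fit.py
```

```text
[ 22  95 161] [ 15 115 151] [ 21  98 148]
((589.03125, -118.280029296875), (214.49375915527344, 317.10821533203125), 73.36405944824219) [ 252  139   77  106 2905]
[ 658.49663068 -139.03601366] -0.290351927280426
refined pts
```

View pics/c1.png

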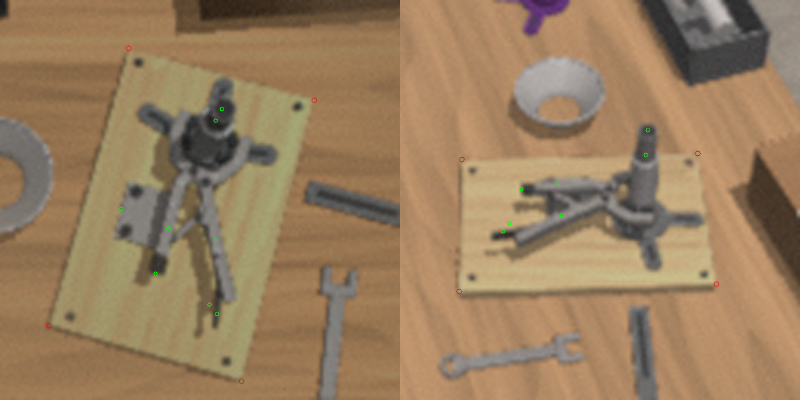

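Side view: the tube top at crop (647,130) and the screw at (522,188) coincide with the projected model. In the top view the handles and lever tail (215,310) also match. The fit gives 317x214 mm against a nominal 315x210 mm, so I'll act on it. First I align the yaw.

```bash
cat >> h.py <<'E'
from scipy.spatial.transform import Rotation as Ro
def go(x,y,z):
    """shift in tool axes (mm) to bring TCP to jig point, and yaw still to turn"""
    s=status.get_obs(); q=s["ee_rot"]; M=Ro.from_quat([q[1],q[2],q[3],q[0]]).as_matrix()
    d=M.T@(j2w(x,y,z)-s["eef_pos"]); u=j2w(1,0,0)-j2w(0,0,0)
    o,a=jig(); r=s["eef_pos"][:2]-o; tgt=np.c_[u,j2w(0,-1,0)-j2w(0,0,0),[0,0,-1]]
    T=np.c_[u/np.linalg.norm(u),-np.cross([0,0,1],u),[0,0,-1]]
    rv=np.degrees(Ro.from_matrix(M.T@T).as_rotvec())
    c,sn=np.cos(a),np.sin(a)
    print("shift mm",d.round(1),"turn deg",rv.round(2),"jig pos",np.round([c*r[0]+sn*r[1],-sn*r[0]+c*r[1],s["eef_pos"][2]],1),"F",s["wrist_force"].round(1),"w",round(s["gripper_width"],1),"gf",round(float(s["gripper_force"]),1),"t",round(s["time"],2))
E
python3 -m inch '[{"rz":6.8},{"rz":6.8},{"rz":6.8},{"rz":6.8},{"rz":6.8}]'
python3 -c "
from h import *
go(-105,-13,150)"
```

```text
shift mm [ 493.6 -394.5   80.9] turn deg [-1.200e-01  3.000e-02  3.382e+01] jig pos [-295.5 -615.5  230.1] F [-0.6 -1.1 -0.8] w 85.5 gf 0.0 t 0.1invalid input at $[0]: expected keys rx, ry, rz, dx, dy, dz, fingers
```

```bash
python3 -m inch '[{"rx":0,"ry":0,"rz":6.8,"dx":0,"dy":0,"dz":0,"fingers":0},{"rx":0,"ry":0,"rz":6.8,"dx":0,"dy":0,"dz":0,"fingers":0},{"rx":0,"ry":0,"rz":6.8,"dx":0,"dy":0,"dz":0,"fingers":0},{"rx":0,"ry":0,"rz":6.8,"dx":0,"dy":0,"dz":0,"fingers":0},{"rx":0,"ry":0,"rz":6.6,"dx":0,"dy":0,"dz":0,"fingers":0}]'
python3 -c "
from h import *
go(-105,-13,150)"
```

```text
time: 0.52
eef_pos: [199.2, -644.5, 230.5]
ee_rot: [-0.001, 0.989, -0.147, -0.0]
wrist_force: [-0.1, -0.3, -0.2]
gripper_width: 85.4
gripper_force: 0.0
shift mm [ 187.  -603.8   81. ] turn deg [-0.06  0.04 -0.32] jig pos [-295.3 -615.8  230.5] F [-0.1 -0.3 -0.2] w 85.4 gf 0.0 t 0.52
```

```bash
python3 -m inch '[{"rx":0,"ry":0,"rz":0,"dx":0.012,"dy":-0.038,"dz":0,"fingers":0},{"rx":0,"ry":0,"rz":0,"dx":0.012,"dy":-0.038,"dz":0,"fingers":0},{"rx":0,"ry":0,"rz":0,"dx":0.012,"dy":-0.038,"dz":0,"fingers":0},{"rx":0,"ry":0,"rz":0,"dx":0.012,"dy":-0.038,"dz":0,"fingers":0},{"rx":0,"ry":0,"rz":0,"dx":0.012,"dy":-0.038,"dz":0,"fingers":0}]' >/dev/null
python3 -m inch '[{"rx":0,"ry":0,"rz":0,"dx":0.012,"dy":-0.038,"dz":0,"fingers":0},{"rx":0,"ry":0,"rz":0,"dx":0.012,"dy":-0.038,"dz":0,"fingers":0},{"rx":0,"ry":0,"rz":0,"dx":0.012,"dy":-0.038,"dz":0,"fingers":0},{"rx":0,"ry":0,"rz":0,"dx":0.012,"dy":-0.038,"dz":0,"fingers":0},{"rx":0,"ry":0,"rz":0,"dx":0.012,"dy":-0.038,"dz":0,"fingers":0}]' >/dev/null
python3 -m inch '[{"rx":0,"ry":0,"rz":0,"dx":0.012,"dy":-0.038,"dz":0,"fingers":0},{"rx":0,"ry":0,"rz":0,"dx":0.012,"dy":-0.038,"dz":0,"fingers":0},{"rx":0,"ry":0,"rz":0,"dx":0.012,"dy":-0.038,"dz":0,"fingers":0},{"rx":0,"ry":0,"rz":0,"dx":0.012,"dy":-0.038,"dz":0,"fingers":0},{"rx":0,"ry":0,"rz":0,"dx":0,"dy":0,"dz":0,"fingers":0}]'
python3 -c "
from h import *
go(-105,-13,150)"
```

```text
time: 1.77
eef_pos: [515.4, -177.4, 230.9]
ee_rot: [-0.002, 0.99, -0.142, 0.0]
wrist_force: [0.1, -0.5, -0.4]
gripper_width: 85.3
gripper_force: 0.0
shift mm [ 21.5 -64.3  81.2] turn deg [-0.2  -0.03  0.33] jig pos [-126.2  -77.8  230.9] F [ 0.1 -0.5 -0.4] w 85.3 gf 0.0 t 1.77
```

```bash
python3 -m inch '[{"rx":0,"ry":0,"rz":0.3,"dx":0.011,"dy":-0.032,"dz":0.015,"fingers":0},{"rx":0,"ry":0,"rz":0,"dx":0.011,"dy":-0.032,"dz":0.02,"fingers":0},{"rx":0,"ry":0,"rz":0,"dx":0,"dy":0,"dz":0.04,"fingers":0},{"rx":0,"ry":0,"rz":0,"dx":0,"dy":0,"dz":0.04,"fingers":0},{"rx":0,"ry":0,"rz":0,"dx":0,"dy":0,"dz":0.015,"fingers":0.1}]'
cat > look.py <<'E'
import sys
from h import *
out=sys.argv[1]; c=[float(v) for v in sys.argv[2].split(",")]; half=int(sys.argv[3])
P=[tuple(float(v) for v in a.split(",")) for a in sys.argv[4:]]
res=[]
for n in("top","side"):
    im=vision.camera(n)[:,:,::-1].copy(); cv2.imwrite(f"pics/raw_{n}_{out}.png",im)
    p0=proj(n,j2w(*c))[0]; x0,y0=int(p0[0]-half),int(p0[1]-half); k=400/(2*half)
    cr=cv2.resize(im[y0:y0+2*half,x0:x0+2*half],(400,400),interpolation=cv2.INTER_CUBIC)
    for v in P: cv2.circle(cr,tuple(((proj(n,j2w(*v))[0]-[x0,y0]+.5)*k).astype(int).tolist()),2,(0,255,0),-1)
    print(n,"crop origin",x0,y0,"scale",k); res.append(cr)
cv2.imwrite(f"pics/{out}.png",np.hstack(res))
E
python3 look.py s1 -80,0,60 50 -133,13.5,75 -152,13.5,75 -175,-57,73 0,0,188 -105,13.5,75
python3 -c "
from h import *
go(-105,-13,43)"
```

```text
time: 2.18
eef_pos: [547.9, -126.6, 95.1]
ee_rot: [-0.0, 0.989, -0.146, -0.005]
wrist_force: [-1.2, -0.3, -0.1]
gripper_width: 77.2
gripper_force: 0.0
top crop origin 245 141 scale 4.0
side crop origin 213 174 scale 4.0
shift mm [ 5.  -7.4 53.1] turn deg [ 0.02  0.59 -0.26] jig pos [-109.5  -20.3   96.2] F [-0.4 -0.5  0.4] w 77.1 gf 0.0 t 2.28
```

View pics/s1.png

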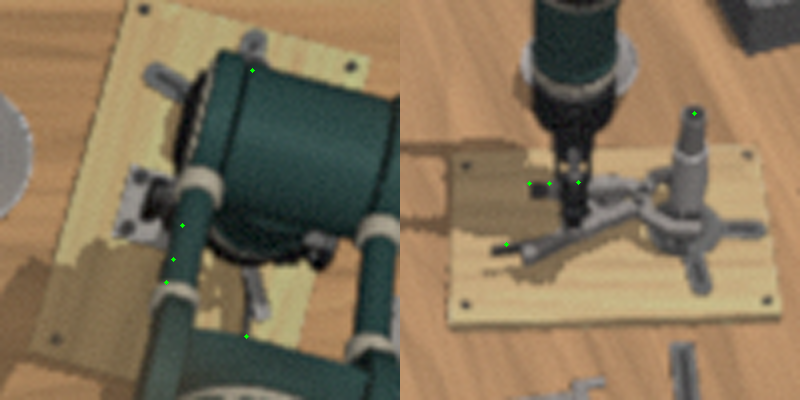

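The crop shows the fingers above the handles at (572,205), the screw at (537,190), the tail at (505,250) and the tube top at (694,110). The side overlay agrees to about 1.5 px (4 mm). Now I descend around the handles.

```bash
python3 -m inch '[{"rx":0,"ry":0,"rz":0,"dx":0.004,"dy":-0.006,"dz":0,"fingers":0},{"rx":0,"ry":0,"rz":0,"dx":0,"dy":0,"dz":0,"fingers":0},{"rx":0,"ry":0,"rz":0,"dx":0,"dy":0,"dz":0.02,"fingers":0},{"rx":0,"ry":0,"rz":0,"dx":0,"dy":0,"dz":0.018,"fingers":0},{"rx":0,"ry":0,"rz":0,"dx":0,"dy":0,"dz":0.015,"fingers":0}]' 30
python3 -c "
from h import *
go(-105,-13,43)"
```

```text
time: 2.7
eef_pos: [560.2, -124.5, 50.6]
ee_rot: [0.0, 0.989, -0.147, 0.003]
wrist_force: [-1.2, 0.0, 0.1]
gripper_width: 85.2
gripper_force: 0.0
shift mm [-6.7 -1.2  7.6] turn deg [-0.01 -0.32 -0.29] jig pos [-98.3 -14.2  50.6] F [-1.2  0.   0.1] w 85.2 gf 0.0 t 2.7
```

```bash
python3 -m inch '[{"rx":0,"ry":0,"rz":0,"dx":0,"dy":0,"dz":0,"fingers":0.1},{"rx":0,"ry":0,"rz":0,"dx":-0.003,"dy":0,"dz":0,"fingers":0.18},{"rx":0,"ry":0,"rz":0,"dx":0,"dy":0,"dz":0,"fingers":0.18}]' 30
python3 -c "
from h import *
go(-105,-13,43)"
```

```text
time: 2.95
eef_pos: [556.3, -123.3, 50.1]
ee_rot: [0.0, 0.989, -0.147, 0.002]
wrist_force: [2.0, -0.4, -4.4]
gripper_width: 70.3
gripper_force: 3.7
shift mm [-2.6 -1.2  7.1] turn deg [-0.   -0.22 -0.27] jig pos [-102.4  -14.2   50.1] F [ 2.  -0.4 -4.4] w 70.3 gf 3.7 t 2.95
```

```bash
python3 -m inch '[{"rx":0,"ry":0,"rz":0,"dx":-0.002,"dy":0,"dz":0,"fingers":0.1},{"rx":0,"ry":0,"rz":0,"dx":0,"dy":0,"dz":0.009,"fingers":0.1},{"rx":0,"ry":0,"rz":0,"dx":0,"dy":0,"dz":0,"fingers":0.1},{"rx":0,"ry":0,"rz":0,"dx":0,"dy":0,"dz":0,"fingers":0.16}]' 30
python3 -c "
from h import *
go(-105,-13,43)"
```

```text
time: 3.28
eef_pos: [552.5, -122.9, 39.4]
ee_rot: [0.001, 0.989, -0.147, -0.0]
wrist_force: [-0.7, -2.6, 0.3]
gripper_width: 71.8
gripper_force: 0.8
shift mm [ 1.2 -1.9 -3.6] turn deg [ 0.08  0.01 -0.24] jig pos [-106.2  -14.9   39.4] F [-0.7 -2.6  0.3] w 71.8 gf 0.8 t 3.28
```

```bash
python3 -m inch '[{"rx":0,"ry":0,"rz":0,"dx":0,"dy":0,"dz":0,"fingers":0.18}]' 30
python3 -m inch '[{"rx":0,"ry":0,"rz":0,"dx":0,"dy":0,"dz":0,"fingers":0.21}]' 30
python3 -c "
from h import *
go(-105,-13,43)"
```

```text
time: 3.37
eef_pos: [552.7, -122.3, 39.7]
ee_rot: [-0.0, 0.989, -0.147, -0.0]
wrist_force: [-2.6, -0.2, 2.0]
gripper_width: 70.4
gripper_force: 1.9
time: 3.45
eef_pos: [553.2, -121.1, 40.1]
ee_rot: [-0.001, 0.989, -0.148, 0.0]
wrist_force: [0.2, 5.6, 1.9]
gripper_width: 67.4
gripper_force: 2.6
shift mm [ 1.   0.  -2.9] turn deg [-0.13  0.02 -0.33] jig pos [-106.   -13.    40.1] F [0.2 5.6 1.9] w 67.4 gf 2.6 t 3.45
```

```bash
python3 -m inch '[{"rx":0,"ry":0,"rz":0,"dx":0,"dy":-0.0015,"dz":0,"fingers":0.24},{"rx":0,"ry":0,"rz":0,"dx":0,"dy":-0.0015,"dz":0,"fingers":0.27},{"rx":0,"ry":0,"rz":0,"dx":0,"dy":-0.0015,"dz":0,"fingers":0.31},{"rx":0,"ry":0,"rz":0,"dx":0,"dy":-0.0015,"dz":0,"fingers":0.35}]' 30
python3 -c "
from h import *
go(-105,-13,43)"
```

```text
time: 3.78
eef_pos: [555.6, -115.6, 40.9]
ee_rot: [-0.001, 0.989, -0.147, 0.001]
wrist_force: [-3.6, -1.1, 7.7]
gripper_width: 55.8
gripper_force: 7.1
shift mm [ 0.3  6.  -2.1] turn deg [-0.08 -0.07 -0.28] jig pos [-105.3   -7.    40.9] F [-3.6 -1.1  7.7] w 55.8 gf 7.1 t 3.78
```

```bash
python3 -m inch '[{"rx":0,"ry":0,"rz":0,"dx":0,"dy":-0.0016,"dz":0,"fingers":0.39},{"rx":0,"ry":0,"rz":0,"dx":0,"dy":-0.0016,"dz":0,"fingers":0.43},{"rx":0,"ry":0,"rz":0,"dx":0,"dy":-0.0016,"dz":0,"fingers":0.47},{"rx":0,"ry":0,"rz":0,"dx":0,"dy":-0.0014,"dz":0,"fingers":0.51}]' 30
python3 -c "
from h import *
go(-105,-0.7,43)"
python3 -m inch '[{"rx":0,"ry":0,"rz":0,"dx":0,"dy":0,"dz":0,"fingers":0.55},{"rx":0,"ry":0,"rz":0,"dx":0,"dy":0,"dz":0,"fingers":0.55},{"rx":0,"ry":0,"rz":0,"dx":0,"dy":0,"dz":0,"fingers":0.55}]' 30
python3 -c "
from h import *
go(-105,-0.7,43)"
```

```text
time: 4.12
eef_pos: [558.0, -109.2, 40.7]
ee_rot: [-0.001, 0.989, -0.147, 0.001]
wrist_force: [-2.0, 1.0, 7.6]
gripper_width: 42.4
gripper_force: 9.3
shift mm [-0.1  0.5 -2.3] turn deg [-0.13 -0.13 -0.31] jig pos [-104.9   -0.2   40.7] F [-2.   1.   7.6] w 42.4 gf 9.3 t 4.12
time: 4.37
eef_pos: [558.0, -109.0, 40.9]
ee_rot: [-0.001, 0.989, -0.147, 0.001]
wrist_force: [0.0, 6.5, 7.7]
gripper_width: 41.1
gripper_force: 29.6
shift mm [-0.1  0.7 -2.1] turn deg [-0.17 -0.12 -0.31] jig pos [-104.9    0.    40.9] F [0.  6.5 7.7] w 41.1 gf 29.6 t 4.37
```

```bash
python3 -m inch '[{"rx":0,"ry":0,"rz":0,"dx":0,"dy":0,"dz":0,"fingers":0.35},{"rx":0,"ry":0,"rz":0,"dx":0,"dy":0,"dz":0,"fingers":0.2},{"rx":0,"ry":0,"rz":0,"dx":0,"dy":0,"dz":-0.01,"fingers":0.1},{"rx":0,"ry":0,"rz":0.2,"dx":0,"dy":0,"dz":-0.035,"fingers":0.1},{"rx":0,"ry":0,"rz":0,"dx":0,"dy":0,"dz":-0.04,"fingers":0.1}]' 30
python3 -m inch '[{"rx":0,"ry":0,"rz":0,"dx":0,"dy":0,"dz":-0.04,"fingers":0.2},{"rx":0,"ry":0,"rz":0,"dx":0,"dy":0,"dz":-0.04,"fingers":0.2},{"rx":0,"ry":0,"rz":0,"dx":0,"dy":0,"dz":-0.035,"fingers":0.2},{"rx":0,"ry":0,"rz":0,"dx":0,"dy":0,"dz":0,"fingers":0.2}]' 30
python3 look.py s2 -60,0,90 50 -181,-6.5,73 -106,-14.5,75 0,0,188 0,0,143
python3 -c "
from h import *
go(0,0,235)"
```

```text
time: 4.78
eef_pos: [553.1, -110.0, 121.9]
ee_rot: [-0.0, 0.989, -0.149, -0.004]
wrist_force: [1.0, -0.8, 0.2]
gripper_width: 76.6
gripper_force: 0.0
time: 5.12
eef_pos: [561.1, -112.0, 249.6]
ee_rot: [0.001, 0.989, -0.149, 0.008]
wrist_force: [1.2, -0.2, 0.7]
gripper_width: 68.3
gripper_force: 0.0
top crop origin 248 133 scale 4.0
side crop origin 218 169 scale 4.0
shift mm [104.5  -3.1   7.9] turn deg [-0.01 -0.3  -0.51] jig pos [-104.6   -2.2  242.3] F [-0.2  0.5 -0.5] w 68.6 gf 0.0 t 5.22
```

View pics/s2.png

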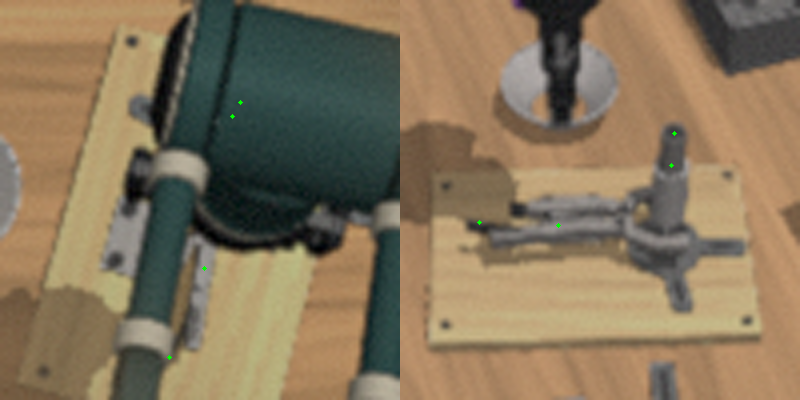

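The crop shows the handles parallel and still locked (moving handle at (560,232), screw at (515,208)) with the gripper away. The tube top is at (674,128), so the inner tube is drawn out roughly 10 to 15 mm. Next I go over the tube.

```bash
python3 -m inch '[{"rx":0,"ry":0,"rz":-0.4,"dx":0.035,"dy":-0.001,"dz":0,"fingers":0.3},{"rx":0,"ry":0,"rz":0,"dx":0.035,"dy":-0.001,"dz":0,"fingers":0.3},{"rx":0,"ry":0,"rz":0,"dx":0.034,"dy":-0.001,"dz":0,"fingers":0.3},{"rx":0,"ry":0,"rz":0,"dx":0,"dy":0,"dz":0,"fingers":0.3},{"rx":0,"ry":0,"rz":0,"dx":0,"dy":0,"dz":0,"fingers":0.3}]' 30
python3 look.py s3 -20,0,150 40  0,0,188 0,0,143
python3 -c "
from h import *
go(0,0,157)"
```

```text
time: 5.63
eef_pos: [656.1, -138.0, 235.3]
ee_rot: [-0.0, 0.989, -0.146, -0.003]
wrist_force: [-0.5, 0.6, -0.6]
gripper_width: 59.7
gripper_force: 0.0
top crop origin 264 127 scale 5.0
side crop origin 240 168 scale 5.0
shift mm [ 4.1  0.4 79.9] turn deg [ 0.01  0.27 -0.1 ] jig pos [ -3.7   0.5 236.9] F [ 1.7  0.1 -0.6] w 59.9 gf 0.0 t 5.73
```

View pics/s3.png

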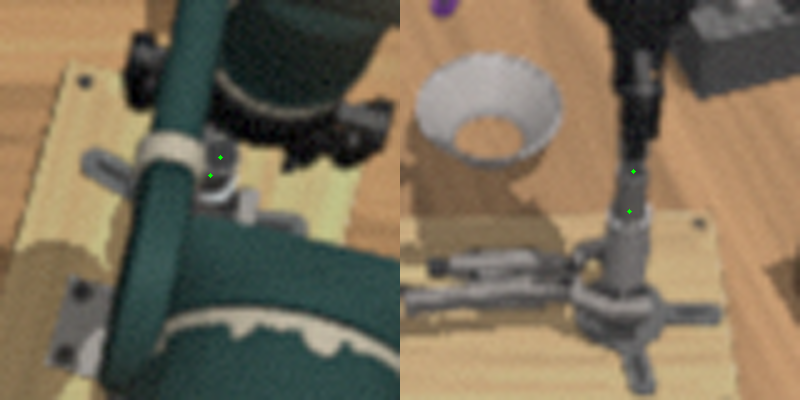

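The finger tips at (640,150) stand over the tube, whose inner top is near (633,165), in line with it. Descend and close.

```bash
python3 -m inch '[{"rx":0,"ry":0,"rz":0,"dx":0.002,"dy":0,"dz":0.02,"fingers":0.3},{"rx":0,"ry":0,"rz":0,"dx":0,"dy":0,"dz":0.025,"fingers":0.3},{"rx":0,"ry":0,"rz":0,"dx":0,"dy":0,"dz":0.025,"fingers":0.3},{"rx":0,"ry":0,"rz":0,"dx":0,"dy":0,"dz":0.01,"fingers":0.4},{"rx":0,"ry":0,"rz":0,"dx":0,"dy":0,"dz":0,"fingers":0.5}]' 25
python3 -c "
from h import *
go(0,0,157)"
python3 -m inch '[{"rx":0,"ry":0,"rz":0,"dx":0,"dy":0,"dz":0,"fingers":0.6},{"rx":0,"ry":0,"rz":0,"dx":0,"dy":0,"dz":0,"fingers":0.65}]' 25
python3 -m inch '[{"rx":0,"ry":0,"rz":0,"dx":0,"dy":0,"dz":0,"fingers":0.68}]' 25
python3 -m inch '[{"rx":0,"ry":0,"rz":0,"dx":0,"dy":0,"dz":0,"fingers":0.7}]' 25
python3 -c "
from h import *
go(0,0,157)"
```

```text
time: 6.15
eef_pos: [654.9, -137.4, 155.5]
ee_rot: [-0.0, 0.989, -0.145, -0.004]
wrist_force: [-0.9, 0.2, -0.1]
gripper_width: 42.8
gripper_force: 0.0
shift mm [ 3.9  0.5 -1.6] turn deg [ 0.02  0.43 -0.08] jig pos [ -3.9   0.5 155.5] F [-0.9  0.2 -0.1] w 42.8 gf 0.0 t 6.15
time: 6.32
eef_pos: [659.4, -138.6, 161.3]
ee_rot: [0.0, 0.989, -0.145, 0.001]
wrist_force: [0.2, -0.2, -0.4]
gripper_width: 30.1
gripper_force: 0.0
time: 6.4
eef_pos: [659.9, -138.7, 161.8]
ee_rot: [0.0, 0.989, -0.145, 0.002]
wrist_force: [0.0, -0.3, -0.2]
gripper_width: 27.6
gripper_force: 0.0
time: 6.48
eef_pos: [659.9, -138.7, 161.5]
ee_rot: [0.0, 0.989, -0.145, 0.002]
wrist_force: [-0.3, 0.1, 0.6]
gripper_width: 25.2
gripper_force: 0.0
shift mm [-1.2  0.7  4.5] turn deg [-0.01 -0.2  -0.08] jig pos [  1.2   0.7 161.5] F [-0.3  0.1  0.6] w 25.2 gf 0.0 t 6.48
```

```bash
python3 -m inch '[{"rx":0,"ry":0,"rz":0,"dx":0,"dy":0,"dz":0.004,"fingers":0.69},{"rx":0,"ry":0,"rz":0,"dx":0,"dy":0,"dz":0,"fingers":0.72},{"rx":0,"ry":0,"rz":0,"dx":0,"dy":0,"dz":0,"fingers":0.78},{"rx":0,"ry":0,"rz":0,"dx":0,"dy":0,"dz":0,"fingers":0.78}]' 70
python3 -c "
from h import *
go(0,0,157)"
```

```text
time: 6.82
eef_pos: [659.9, -138.5, 156.6]
ee_rot: [-0.0, 0.989, -0.145, 0.001]
wrist_force: [0.8, 1.4, 5.6]
gripper_width: 23.7
gripper_force: 68.3
shift mm [-1.2  0.9 -0.4] turn deg [-0.02 -0.16 -0.08] jig pos [  1.2   0.9 156.6] F [0.8 1.4 5.6] w 23.7 gf 68.3 t 6.82
```

```bash
python3 -m inch '[{"rx":0,"ry":0,"rz":0,"dx":0,"dy":0,"dz":-0.002,"fingers":0.78},{"rx":0,"ry":0,"rz":0,"dx":0,"dy":0,"dz":-0.003,"fingers":0.78},{"rx":0,"ry":0,"rz":0,"dx":0,"dy":0,"dz":-0.003,"fingers":0.78}]' 70
python3 -m inch '[{"rx":0,"ry":0,"rz":0,"dx":0,"dy":0,"dz":-0.003,"fingers":0.78},{"rx":0,"ry":0,"rz":0,"dx":0,"dy":0,"dz":-0.003,"fingers":0.78},{"rx":0,"ry":0,"rz":0,"dx":0,"dy":0,"dz":-0.003,"fingers":0.78},{"rx":0,"ry":0,"rz":0,"dx":0,"dy":0,"dz":-0.003,"fingers":0.78}]' 70
python3 -m inch '[{"rx":0,"ry":0,"rz":0,"dx":0,"dy":0,"dz":-0.003,"fingers":0.78},{"rx":0,"ry":0,"rz":0,"dx":0,"dy":0,"dz":-0.003,"fingers":0.78},{"rx":0,"ry":0,"rz":0,"dx":0,"dy":0,"dz":-0.003,"fingers":0.78},{"rx":0,"ry":0,"rz":0,"dx":0,"dy":0,"dz":-0.003,"fingers":0.78}]' 70
python3 -c "
from h import *
go(0,0,157)"
```

```text
time: 7.07
eef_pos: [659.0, -138.3, 159.9]
ee_rot: [-0.0, 0.989, -0.145, -0.0]
wrist_force: [9.3, -1.7, -13.5]
gripper_width: 23.4
gripper_force: 69.1
time: 7.4
eef_pos: [658.9, -138.3, 171.3]
ee_rot: [-0.0, 0.989, -0.145, -0.0]
wrist_force: [8.4, -1.6, -13.5]
gripper_width: 23.3
gripper_force: 69.1
time: 7.73
eef_pos: [658.8, -138.3, 183.1]
ee_rot: [-0.0, 0.989, -0.145, -0.001]
wrist_force: [9.6, -0.9, -12.9]
gripper_width: 23.6
gripper_force: 69.1
shift mm [ 0.   0.8 26.1] turn deg [-0.01  0.08 -0.08] jig pos [  0.    0.8 183.1] F [  9.6  -0.9 -12.9] w 23.6 gf 69.1 t 7.73
```

```bash
python3 -m inch '[{"rx":0,"ry":0,"rz":0,"dx":0.001,"dy":0,"dz":-0.003,"fingers":0.78},{"rx":0,"ry":0,"rz":0,"dx":0,"dy":0,"dz":-0.003,"fingers":0.78},{"rx":0,"ry":0,"rz":0,"dx":0,"dy":0,"dz":-0.003,"fingers":0.78}]' 70
python3 -m inch '[{"rx":0,"ry":0,"rz":0,"dx":0,"dy":0,"dz":-0.002,"fingers":0.78},{"rx":0,"ry":0,"rz":0,"dx":0,"dy":0,"dz":-0.002,"fingers":0.78}]' 70
python3 -m inch '[{"rx":0,"ry":0,"rz":0,"dx":0,"dy":0,"dz":-0.001,"fingers":0.78},{"rx":0,"ry":0,"rz":0,"dx":0,"dy":0,"dz":-0.001,"fingers":0.78}]' 70
python3 -c "
from h import *
go(0,0,157)"
```

```text
time: 7.98
eef_pos: [658.8, -138.3, 191.5]
ee_rot: [-0.0, 0.989, -0.145, -0.002]
wrist_force: [6.8, -0.6, -15.0]
gripper_width: 23.2
gripper_force: 69.1
time: 8.15
eef_pos: [658.7, -138.3, 195.5]
ee_rot: [-0.0, 0.989, -0.145, -0.002]
wrist_force: [6.6, -0.5, -13.4]
gripper_width: 23.4
gripper_force: 69.1
time: 8.32
eef_pos: [658.7, -138.3, 197.5]
ee_rot: [-0.0, 0.989, -0.145, -0.002]
wrist_force: [7.5, 0.0, -13.5]
gripper_width: 23.8
gripper_force: 69.1
shift mm [ 0.1  0.8 40.5] turn deg [-0.01  0.23 -0.08] jig pos [  0.    0.8 197.5] F [  7.5   0.  -13.5] w 23.8 gf 69.1 t 8.32
```

```bash
cat > chk.py <<'E'
import sys
from plant import status
s=status.get_obs(); f=s["wrist_force"]; print(round(s["eef_pos"][2],1),f.round(1),round(s["gripper_width"],1)); sys.exit(f[2]<-18)
E
U='true'
python3 -m inch '[{"rx":0,"ry":0,"rz":0,"dx":0,"dy":0,"dz":-0.001,"fingers":0.78},{"rx":0,"ry":0,"rz":0,"dx":0,"dy":0,"dz":-0.001,"fingers":0.78}]' >/dev/null && python3 chk.py &&
python3 -m inch '[{"rx":0,"ry":0,"rz":0,"dx":0,"dy":0,"dz":-0.001,"fingers":0.78},{"rx":0,"ry":0,"rz":0,"dx":0,"dy":0,"dz":-0.001,"fingers":0.78}]' >/dev/null && python3 chk.py &&
python3 -m inch '[{"rx":0,"ry":0,"rz":0,"dx":0,"dy":0,"dz":-0.001,"fingers":0.78},{"rx":0,"ry":0,"rz":0,"dx":0,"dy":0,"dz":-0.001,"fingers":0.78}]' >/dev/null && python3 chk.py &&
python3 -m inch '[{"rx":0,"ry":0,"rz":0,"dx":0,"dy":0,"dz":-0.001,"fingers":0.78},{"rx":0,"ry":0,"rz":0,"dx":0,"dy":0,"dz":-0.001,"fingers":0.78}]' >/dev/null && python3 chk.py
```

```text
199.4 [  6.7  -0.6 -14.1] 23.6False
```

```bash
sed -i 's/sys.exit(f\[2\]<-18)/sys.exit(int(f[2]<-18))/' chk.py
python3 -m inch '[{"rx":0,"ry":0,"rz":0,"dx":0,"dy":0,"dz":-0.001,"fingers":0.78},{"rx":0,"ry":0,"rz":0,"dx":0,"dy":0,"dz":-0.001,"fingers":0.78}]' >/dev/null && python3 chk.py &&
python3 -m inch '[{"rx":0,"ry":0,"rz":0,"dx":0,"dy":0,"dz":-0.001,"fingers":0.78}]' >/dev/null && python3 chk.py &&
python3 -m inch '[{"rx":0,"ry":0,"rz":0,"dx":0,"dy":0,"dz":-0.001,"fingers":0.78}]' >/dev/null && python3 chk.py &&
python3 -m inch '[{"rx":0,"ry":0,"rz":0,"dx":0,"dy":0,"dz":-0.001,"fingers":0.78}]' >/dev/null && python3 chk.py &&
python3 -m inch '[{"rx":0,"ry":0,"rz":0,"dx":0,"dy":0,"dz":-0.001,"fingers":0.78}]' >/dev/null && python3 chk.py &&
python3 -m inch '[{"rx":0,"ry":0,"rz":0,"dx":0,"dy":0,"dz":-0.001,"fingers":0.78}]' >/dev/null && python3 chk.py &&
python3 -m inch '[{"rx":0,"ry":0,"rz":0,"dx":0,"dy":0,"dz":-0.001,"fingers":0.78}]' >/dev/null && python3 chk.py &&
python3 -m inch '[{"rx":0,"ry":0,"rz":0,"dx":0,"dy":0,"dz":-0.001,"fingers":0.78}]' >/dev/null && python3 chk.py
```

```text
201.3 [  7.1  -0.5 -13.6] 23.4
202.4 [  6.5  -1.  -12.9] 23.3
203.3 [  6.9   0.2 -13.5] 23.2
204.3 [  6.4  -1.6 -13.8] 23.4
205.3 [  6.6   0.5 -13.6] 23.2
206.3 [  6.7  -0.4 -12.9] 23.1
207.3 [  6.4  -1.2 -13.3] 23.0
208.3 [  6.4   0.2 -12.9] 23.3
```

```bash
python3 -m inch '[{"rx":0,"ry":0,"rz":0,"dx":0,"dy":0,"dz":-0.001,"fingers":0.78}]' >/dev/null && python3 chk.py &&
python3 -m inch '[{"rx":0,"ry":0,"rz":0,"dx":0,"dy":0,"dz":-0.001,"fingers":0.78}]' >/dev/null && python3 chk.py &&
python3 -m inch '[{"rx":0,"ry":0,"rz":0,"dx":0,"dy":0,"dz":-0.001,"fingers":0.78}]' >/dev/null && python3 chk.py &&
python3 -m inch '[{"rx":0,"ry":0,"rz":0,"dx":0,"dy":0,"dz":-0.001,"fingers":0.78}]' >/dev/null && python3 chk.py &&
python3 -m inch '[{"rx":0,"ry":0,"rz":0,"dx":0,"dy":0,"dz":-0.001,"fingers":0.78}]' >/dev/null && python3 chk.py &&
python3 -m inch '[{"rx":0,"ry":0,"rz":0,"dx":0,"dy":0,"dz":-0.001,"fingers":0.78}]' >/dev/null && python3 chk.py &&
python3 -m inch '[{"rx":0,"ry":0,"rz":0,"dx":0,"dy":0,"dz":-0.001,"fingers":0.78}]' >/dev/null && python3 chk.py
```

```text
209.3 [  6.6  -0.  -13.9] 23.4
210.2 [  5.8  -0.7 -12.4] 23.1
211.2 [  6.2  -1.2 -12.9] 23.6
212.2 [  5.3   0.4 -13.7] 23.2
213.2 [  5.3   0.  -13. ] 23.1
214.2 [  5.9  -0.5 -13.1] 23.1
215.2 [  6.6  -0.9 -13.3] 23.2
```

```bash
python3 look.py s4 0,0,150 35  0,0,143 0,0,18
```

```text
top crop origin 270 126 scale 5.714285714285714
side crop origin 250 173 scale 5.714285714285714
```

View pics/s4.png

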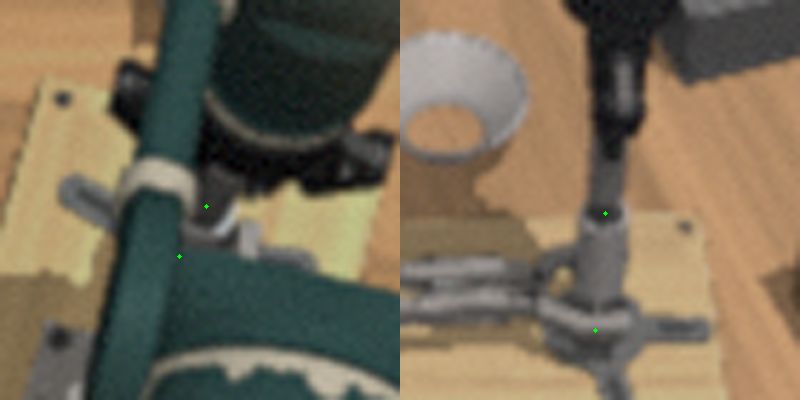

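The outer tube's rim at (603,218) has not risen. The bare inner tube now shows from there up to the tips at (612,150), and a dark band shows at the rim. Continue to the stop.

```bash
python3 -m inch '[{"rx":0,"ry":0,"rz":0,"dx":0,"dy":0,"dz":-0.001,"fingers":0.78}]' >/dev/null && python3 chk.py &&
python3 -m inch '[{"rx":0,"ry":0,"rz":0,"dx":0,"dy":0,"dz":-0.001,"fingers":0.78}]' >/dev/null && python3 chk.py &&
python3 -m inch '[{"rx":0,"ry":0,"rz":0,"dx":0,"dy":0,"dz":-0.001,"fingers":0.78}]' >/dev/null && python3 chk.py &&
python3 -m inch '[{"rx":0,"ry":0,"rz":0,"dx":0,"dy":0,"dz":-0.001,"fingers":0.78}]' >/dev/null && python3 chk.py
```

```text
215.4 [  7.2  -1.5 -18.9] 23.3
```

```bash
python3 -m inch '[{"rx":0,"ry":0,"rz":0,"dx":0,"dy":0,"dz":-0.0003,"fingers":0.78}]' >/dev/null ; python3 chk.py; python3 -m inch '[{"rx":0,"ry":0,"rz":0,"dx":0,"dy":0,"dz":0,"fingers":0.78}]' >/dev/null ; python3 chk.py
```

```text
215.4 [  7.5  -0.3 -17.3] 23.1
215.4 [  7.2   0.6 -16.2] 23.5
```

```bash
python3 -m inch '[{"rx":0,"ry":0,"rz":0,"dx":0,"dy":0,"dz":-0.001,"fingers":0.78}]' >/dev/null ; python3 chk.py && python3 -m inch '[{"rx":0,"ry":0,"rz":0,"dx":0,"dy":0,"dz":-0.0007,"fingers":0.78}]' >/dev/null ; python3 chk.py;  python3 -m inch '[{"rx":0,"ry":0,"rz":0,"dx":0,"dy":0,"dz":0,"fingers":0.78}]' >/dev/null ; python3 chk.py
```

```text
215.5 [  7.4  -0.6 -22.2] 23.2
215.5 [  7.4  -0.6 -22.2] 23.2
215.5 [  7.6  -0.8 -18.5] 23.6
```

```bash
python3 -m inch '[{"rx":0,"ry":0,"rz":0,"dx":0,"dy":0,"dz":0.001,"fingers":0.78},{"rx":0,"ry":0,"rz":0,"dx":0,"dy":0,"dz":0,"fingers":0.74}]' 30 >/dev/null ; python3 chk.py
python3 -m inch '[{"rx":0,"ry":0,"rz":0,"dx":0,"dy":0,"dz":0,"fingers":0.7},{"rx":0,"ry":0,"rz":0,"dx":0,"dy":0,"dz":0,"fingers":0.6},{"rx":0,"ry":0,"rz":0,"dx":0,"dy":0,"dz":0,"fingers":0.4},{"rx":0,"ry":0,"rz":0,"dx":0,"dy":0,"dz":0,"fingers":0.25},{"rx":0,"ry":0,"rz":0,"dx":0,"dy":0,"dz":0,"fingers":0.2}]' 30 >/dev/null ; python3 chk.py
python3 -c "
from h import *
go(0,0,290)"
```

```text
215.4 [  6.1  -1.1 -15.9] 23.3
222.7 [-0.   0.5  0.2] 67.8
shift mm [ -1.2   0.6 -67.3] turn deg [ 0.   -0.07 -0.09] jig pos [  1.3   0.6 222.7] F [-0.   0.5  0.2] w 67.8 gf 0.0 t 10.92
```

```bash
python3 -m inch '[{"rx":0,"ry":0,"rz":0,"dx":0,"dy":0,"dz":-0.02,"fingers":0.2},{"rx":0,"ry":0,"rz":0,"dx":0,"dy":0,"dz":-0.03,"fingers":0.2},{"rx":0,"ry":0,"rz":0,"dx":0,"dy":0,"dz":-0.025,"fingers":0.2},{"rx":0,"ry":0,"rz":0,"dx":0,"dy":0,"dz":0,"fingers":0.2}]' 30 >/dev/null
python3 chk.py
python3 -m inch '[{"rx":0,"ry":0,"rz":0,"dx":-0.03,"dy":0,"dz":0,"fingers":0.4},{"rx":0,"ry":0,"rz":0,"dx":-0.038,"dy":-0.004,"dz":0,"fingers":0.7},{"rx":0,"ry":0,"rz":0,"dx":-0.038,"dy":-0.004,"dz":0,"fingers":1},{"rx":0,"ry":0,"rz":0,"dx":-0.038,"dy":-0.004,"dz":0,"fingers":1},{"rx":0,"ry":0,"rz":0,"dx":-0.038,"dy":-0.004,"dz":0,"fingers":1}]' 30
python3 -m inch '[{"rx":0,"ry":0,"rz":0,"dx":0,"dy":0,"dz":0.03,"fingers":1},{"rx":0,"ry":0,"rz":0,"dx":0,"dy":0,"dz":0.04,"fingers":1},{"rx":0,"ry":0,"rz":0,"dx":0,"dy":0,"dz":0.04,"fingers":1},{"rx":0,"ry":0,"rz":0,"dx":0,"dy":0,"dz":0.04,"fingers":1},{"rx":0,"ry":0,"rz":0,"dx":0,"dy":0,"dz":0.03,"fingers":1}]' 30 >/dev/null
python3 -m inch '[{"rx":0,"ry":0,"rz":0,"dx":0,"dy":0,"dz":0,"fingers":1},{"rx":0,"ry":0,"rz":0,"dx":0,"dy":0,"dz":0,"fingers":1}]' 30 >/dev/null
python3 look.py s5 -110,0,90 50  -181,-6.5,73 0,0,143 0,0,248
python3 -c "
from h import *
go(-181,17,50)"
```

```text
304.9 [ 0.5 -0.5  1.8] 68.7
time: 11.67
eef_pos: [488.3, -70.5, 296.6]
ee_rot: [0.0, 0.989, -0.146, 0.0]
wrist_force: [0.4, 0.5, 0.8]
gripper_width: 7.1
gripper_force: 0.0
top crop origin 244 148 scale 4.0
side crop origin 205 169 scale 4.0
shift mm [-2.3  0.1 69.1] turn deg [-0.02 -0.22 -0.09] jig pos [-179.    17.1  119.1] F [-0.3 -0.6  0.7] w 0.2 gf 0.0 t 12.35
```

View pics/s5.png

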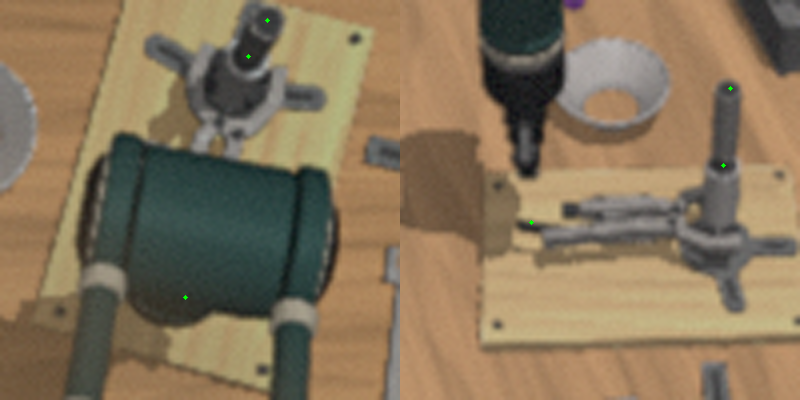

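The tube is locked and drawn out, with its top at (728,86) and the rim at (722,170). The shut fingers at (530,170) are above the free room beside the tail (525,226). Descend and push.

```bash
python3 -m inch '[{"rx":0,"ry":0,"rz":0,"dx":-0.002,"dy":0,"dz":0.02,"fingers":1},{"rx":0,"ry":0,"rz":0,"dx":0,"dy":0,"dz":0.025,"fingers":1},{"rx":0,"ry":0,"rz":0,"dx":0,"dy":0,"dz":0.024,"fingers":1},{"rx":0,"ry":0,"rz":0,"dx":0,"dy":0,"dz":0,"fingers":1},{"rx":0,"ry":0,"rz":0,"dx":0,"dy":0,"dz":0,"fingers":1}]' 30 >/dev/null
python3 -c "
from h import *
go(-181,17,50)"
python3 -m inch '[{"rx":0,"ry":0,"rz":0,"dx":0,"dy":0.003,"dz":0,"fingers":1},{"rx":0,"ry":0,"rz":0,"dx":0,"dy":0.004,"dz":0,"fingers":1},{"rx":0,"ry":0,"rz":0,"dx":0,"dy":0.004,"dz":0,"fingers":1},{"rx":0,"ry":0,"rz":0,"dx":0,"dy":0,"dz":0,"fingers":1}]' 30 >/dev/null
python3 -c "
from h import *
go(-181,0,50)"
```

```text
shift mm [ 1.   0.  -0.9] turn deg [-0.   -0.07 -0.09] jig pos [-182.    17.    49.1] F [0.3 0.4 0.6] w 0.0 gf 0.0 t 12.77
shift mm [ 0.4  5.4 -0.7] turn deg [-0.01 -0.19 -0.12] jig pos [-181.4    5.4   49.3] F [ 1.1 -0.2  0.4] w -0.1 gf 0.4 t 13.1
```

```bash
python3 -m inch '[{"rx":0,"ry":0,"rz":0,"dx":0,"dy":0.004,"dz":0,"fingers":1},{"rx":0,"ry":0,"rz":0,"dx":0,"dy":0.004,"dz":0,"fingers":1}]' 30 |grep -E "pos|wrist"
python3 -m inch '[{"rx":0,"ry":0,"rz":0,"dx":0,"dy":0.004,"dz":0,"fingers":1},{"rx":0,"ry":0,"rz":0,"dx":0,"dy":0,"dz":0,"fingers":1}]' 30 |grep -E "pos|wrist"
python3 -m inch '[{"rx":0,"ry":0,"rz":0,"dx":0,"dy":0.003,"dz":0,"fingers":1},{"rx":0,"ry":0,"rz":0,"dx":0,"dy":0,"dz":0,"fingers":1}]' 30 |grep -E "pos|wrist"
python3 -c "
from h import *
go(-181,0,50)"
```

```text
eef_pos: [483.5, -88.9, 48.4]
wrist_force: [1.1, 0.9, 1.1]
eef_pos: [480.9, -93.2, 47.5]
wrist_force: [0.0, 0.7, -0.5]
eef_pos: [479.9, -95.7, 47.2]
wrist_force: [-0.7, 0.5, 0.1]
shift mm [ 2.5 -9.6 -2.8] turn deg [ 0.02  0.06 -0.1 ] jig pos [-183.5   -9.6   47.2] F [-0.7  0.5  0.1] w -0.1 gf 0.0 t 13.6
```

```bash
python3 -m inch '[{"rx":0,"ry":0,"rz":0,"dx":0,"dy":0.003,"dz":0,"fingers":1},{"rx":0,"ry":0,"rz":0,"dx":0,"dy":0,"dz":0,"fingers":1}]' 30 |grep -E "pos|wrist"
python3 look.py s6 -110,0,60 42  -181,-6.5,73
```

```text
eef_pos: [479.4, -98.5, 47.4]
wrist_force: [-0.1, -0.4, 0.7]
top crop origin 251 158 scale 4.761904761904762
side crop origin 213 182 scale 4.761904761904762
```

View pics/s6.png

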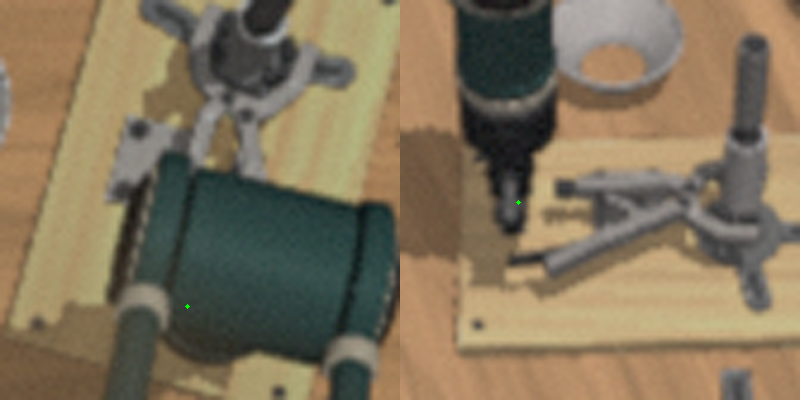

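The pliers have sprung open: the moving handle slants at (610,235) with its tail at (530,260), clear of the fingers at (512,215). The tube stands upright with its top at (752,45). Now I retreat.

```bash
python3 -m inch '[{"rx":0,"ry":0,"rz":0,"dx":-0.003,"dy":-0.006,"dz":0,"fingers":1},{"rx":0,"ry":0,"rz":0,"dx":0,"dy":0,"dz":-0.03,"fingers":1},{"rx":0,"ry":0,"rz":0,"dx":0,"dy":0,"dz":-0.04,"fingers":1},{"rx":0,"ry":0,"rz":0,"dx":0,"dy":0,"dz":-0.04,"fingers":1},{"rx":0,"ry":0,"rz":0,"dx":-0.02,"dy":0,"dz":-0.03,"fingers":1}]' 30 >/dev/null
python3 -m inch '[{"rx":0,"ry":0,"rz":0,"dx":-0.02,"dy":0,"dz":-0.03,"fingers":1},{"rx":0,"ry":0,"rz":0,"dx":0,"dy":0,"dz":0,"fingers":1},{"rx":0,"ry":0,"rz":0,"dx":0,"dy":0,"dz":0,"fingers":1},{"rx":0,"ry":0,"rz":0,"dx":0,"dy":0,"dz":0,"fingers":1}]' 30
python3 look.py s7 -50,0,100 50  0,0,143 0,0,248 -175,-57,73
```

```text
time: 14.62
eef_pos: [440.1, -79.7, 217.1]
ee_rot: [-0.0, 0.989, -0.145, 0.0]
wrist_force: [-0.0, 1.1, 0.2]
gripper_width: 0.3
gripper_force: 0.0
top crop origin 249 129 scale 4.0
side crop origin 221 167 scale 4.0
```

View pics/s7.png

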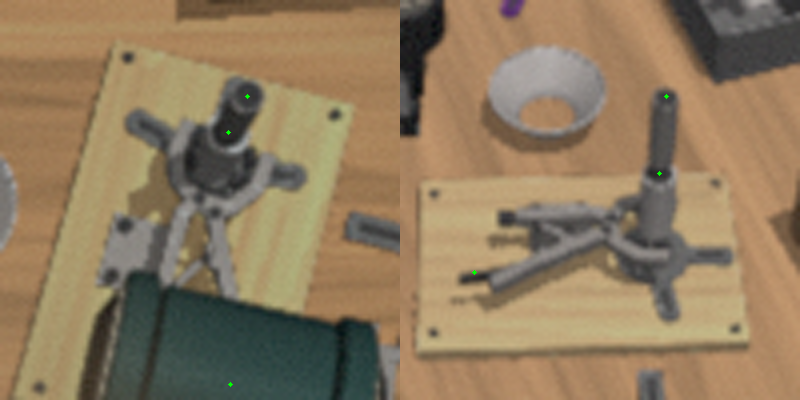

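The tube stands free between the open jaws, drawn out to its stop, with its top at (665,95) and rim at (658,178). The pliers are open and the robot is clear.

```bash
python3 -c "
from plant import order
print(order.job_done())"
```

```text
the job is handed in; nothing more can be done
None
```

The job is handed in: the pliers locked on the tube, the inner tube was drawn out about 59 mm until it met its stop, and the lever flick sprang the pliers open with the tube left standing free (about 15 s of the 48 s used).

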